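# Pack and wedge a workpiece tight in a fixture

## Robot

A 7-joint arm with a two-finger parallel gripper is mounted at the origin on a cart in front of the work surface, level with it; the furniture and walls round the work are solid. World frame = base frame: x ahead of the robot, y to its left, z up, the work surface at z = 0. Lengths are in m, angles in degrees, forces in N, time in s.
With the tool pointing down it reaches from about 0.4 to 0.75 m from the base axis. Payload 19.5 kg.
Tool frame: the origin (TCP) lies on the centre line of the jaws, within the pads' length; the fingertips stand env.tips_ahead ahead of it and the grasp point (between the pads) lies 2 mm behind it (env.tips_ahead is the distance from the TCP to the fingertips, in m); z points along the fingers, y is the line along which they close (so a half turn about z gives the same grasp; the last joint's range is limited). The gripper opens to 85 mm and grips with 20 to 120 N. Pads are 22 mm wide; open, the fingers measure 114 mm over their backs; the gripper's body (76 mm by 85 mm) begins 54 mm behind the grasp point. The pads swing forward as they close: fully open they stand 13 mm farther back than shut.
Start: joints at [71.58, 40.479, -1.581, 85.061, 1.261, 54.483, -4.326], TCP at [0.159, -0.553, 0.248] pointing down, gripper open.
Joint ranges: [-155.06, 155.06], [-18.47, 123.98], [-90, 86.84], [0, 140.48], [-83.41, 263.41], [0, 116], [-161.91, 161.91]. Speed limits (degrees/s): [108.29, 108.29, 147.25, 147.25, 172.46, 172.46, 172.46].

## Interface

Orientations are given as [roll, pitch, yaw] about the fixed x, y, z axes, in that order (R = Rz(yaw) Ry(pitch) Rx(roll)).
In Python, from rig import env, grab_frame gives the robot as it stands.
- The arm moves only by the tool drive_tool, never from a script. Its argument "increments" is a list that holds one entry, the list of rows, each a list of 7 numbers: the finger opening in m, from 0 to 0.0854, then the shift along the world's x, y, z in m, then the turn, a rotation vector about the world's x, y, z in rad. In form: [[[fingers, x, y, z, rx, ry, rz], ...]]. A call has exactly 8 rows; each row shifts and turns the commanded pose from where the row before left it; what a row does not reach is not made up. A row lasts 1/12 s, in which the tool goes at most 41.7 mm and 7.16 degrees, less where a joint would pass 70% of its speed; a pose out of reach is approached as far as the arm can. A call with a gripper value outside its range is refused whole. The fingers move at their own pace and stop on an object; "force" is the grip in N (left out, the last holds). Time passes only in rows, so rows that do not move let the fingers close, or fill a call up. It gives the time, the measured TCP pose, the force, the opening and the grip force at its end, in the units of the state.
- env.read_state(): the state, without advancing time (a new reading comes with each control period).
- grab_frame(name): name is "side" or "top"; returns a dict with "frame" (400x640x3 uint8, blue, green, red), "intrinsics" (3x3 intrinsics, pixels), "k1" (the pictures are not rectified: a ray, as slopes to the right and down, at radius r is drawn at 1 + k1 r^2 times it, then the intrinsics apply), "rvec" (rotation vector, rad) and "tvec" (3), from world to camera coordinates, as OpenCV has them. Camera axes: x right, y down, z forward; pixel columns grow to the right and rows downward; lengths in m; the calibration is good to about 2 mm. A picture is of the moment at which its call begins. There is no depth.
- env.hand_in(): hands the job in; it is judged then, once.
The state is a dict: "time": time; "joints": joint angles; "joint_velocities": joint speeds; "joint_efforts": joint torques, N m; "eef_pos": TCP position; "tcp_rot": TCP orientation; "contact_force": force on the tool from outside, world axes, zero at the start; "wrist_torque": the same for the moment, N m; "width": finger opening in m; "gripper_force": force on a finger pad.
Only numpy, scipy, OpenCV 4.12 (cv2) and the standard library are available. Lean on these libraries where they do the work, as an engineer would, in place of code of your own. Each camera call takes 0.05 s, during which the arm holds its last target. There are 200 camera calls.

## Task

Set the workpiece up tight in the fixture: stand flat packers on the base plate in the gap between the workpiece and the round stop post, for as long as another one goes in (one or two, depending on how the post is set), then lower the wedge, narrow nose first and close down on the plate, between the last packer and the post and push it along until you feel it jam firmly (a push of about 10 N). The program finishes while still gripping the wedge and keeping it pushed home, so that workpiece and packers are pinched squarely between fence and post; leave the things around alone.

Things in the scene. Friction and masses are not known exactly. Their poses are not given: they have to be found in the camera images.
- fixture: Dark steel base plate fixed to the bench, 180 (its x) x 140 (y) x 10 mm. Origin: centre of its underside. x runs roughly away from the robot. A straight fence runs along x near the +y edge, the workpiece lies against it; a round post stands nearer the -y edge. The gap to pack is between the workpiece's -y face and the post.
- fence: Bright steel fence bar, fixed on the base plate: 150 mm along x, 14 mm along y, 18 mm high. Origin: centre of its underside, at fixture y = +55 mm, so its inner (-y) face is the plane fixture y = +48 mm.
- stop_post: Bright round steel post, 28 mm diameter, 18 mm high, rigidly fixed on the base plate at fixture x = 0; its y varies. Origin: centre of its underside. The gap from it to the workpiece is 16 to 33 mm: room for one or two 10 mm packers with 3 to 15 mm left over for the wedge.
- work_centre (a point): Aluminium workpiece with drilled holes, 48 mm along the fixture's x, 32 mm along its y, 20 mm high, loose on the base plate within 1 mm of the fence, at about fixture x = 0. Against the fence, its -y face is at fixture y = +16 mm. The point is its centre; the point's own x axis lies along the fixture's y.
- packer_a_tab (a point): Grip tab of one of two identical loose steel packers. Packer: flat bar 80 mm long (x), 10 mm thick (y), 20 mm high, standing on its edge, with the tab (20 mm along x, 10 mm thick) rising from 20 to 60 mm above the underside. The point is mid-tab, 42 mm above the underside. The bar reaches 15 mm ahead (+x) and 65 mm behind (-x) of this point.
- packer_b_tab (a point): Grip tab of the other packer, identical to packer_a.
- wedge_tab (a point): Grip tab of the loose steel wedge, which stands on its edge, 110 mm long (x), 20 mm high. Tab: 22 mm along x, 12 mm thick (y), rising from 20 to 61 mm above the underside; the point is mid-tab, 42 mm up. The 15 mm thick tail reaches 17.5 mm behind and ahead of it, then the bar tapers over 75 mm to a 2.5 mm thick nose 92.5 mm ahead (+x) of the point.
- wedge_nose (a point): Tip of the wedge's nose, middle of its 2.5 mm thickness, 10 mm above the underside.
- packer_a: Packer a; origin mid-underside of its bar, 25 mm behind (-x) the tab. Starts upright, x roughly away from the robot. In the gap it stands along the fixture's x, tab at the +x side. Set the second packer's tab about 35 mm nearer the robot than the first's, and keep both clear of the wedge's tab, to leave finger room: e.g. tabs at fixture x = +45 and +10 mm, or a lone packer's at +20 mm.
- packer_b: Packer b, the same; origin mid-underside of its bar, 25 mm behind (-x) the tab.
- work: The workpiece; origin at the centre of its underside.
- wedge: The wedge; origin at its underside, 37.5 mm ahead (+x) of the tab. Its +y face is flat along x, 7.5 mm from the tab's middle, and goes against the packer; all the taper (1 in 6) is on the -y face, which goes against the post. Starts upright, nose roughly away from the robot; goes in along the fixture's +x.
- paste_tin: Bystander: round tin, 71 mm diameter, 27 mm high, on the bench behind the work.
- v_block: Bystander: steel V-block 44 x 48 x 34 mm, on the bench at the left.
- spanner: Bystander: flat combination spanner 179 mm long, lying on the bench at the far right.
- bolt: Bystander: hexagon bolt 50 mm long, lying on the bench behind the fixture.

How it is judged (in metres and radians):
On the way:
1. a packer stands upright on the base plate in the gap between workpiece and post (((x of packer_a_tab in the frame of fixture between -0.03 and 0.075 m and y of packer_a_tab in the frame of fixture between -0.02 and 0.018 m and z of packer_a_tab in the frame of fixture below 0.057 m and angle between packer_a_tab's own z axis and vertical below 0.12 rad) or (x of packer_b_tab in the frame of fixture between -0.03 and 0.075 m and y of packer_b_tab in the frame of fixture between -0.02 and 0.018 m and z of packer_b_tab in the frame of fixture below 0.057 m and angle between packer_b_tab's own z axis and vertical below 0.12 rad))), for 0.2 s.
At the end, for the whole second after the job is handed in: Fingers grip the wedge; wedge on post and workpiece on fence press over 2 N, packers on both over 1.5 N. Packers and wedge upright and wedge along the fence within 7 degrees, at most 5 to 7 mm off the plate; workpiece flat, square within 6 degrees and within 15 mm of its place; nothing moves (contact force between the fingers and wedge above 2 N and contact force between wedge and stop_post above 2 N and contact force between work and fence above 2 N and (((x of packer_a_tab in the frame of fixture between -0.03 and 0.075 m and y of packer_a_tab in the frame of fixture between -0.02 and 0.018 m and z of packer_a_tab in the frame of fixture below 0.057 m and angle between packer_a_tab's own z axis and vertical below 0.12 rad) and contact force between packer_a and work above 1.5 N) or ((x of packer_b_tab in the frame of fixture between -0.03 and 0.075 m and y of packer_b_tab in the frame of fixture between -0.02 and 0.018 m and z of packer_b_tab in the frame of fixture below 0.057 m and angle between packer_b_tab's own z axis and vertical below 0.12 rad) and contact force between packer_b and work above 1.5 N)) and (((x of packer_a_tab in the frame of fixture between -0.03 and 0.075 m and y of packer_a_tab in the frame of fixture between -0.02 and 0.018 m and z of packer_a_tab in the frame of fixture below 0.057 m and angle between packer_a_tab's own z axis and vertical below 0.12 rad) and contact force between packer_a and wedge above 1.5 N) or ((x of packer_b_tab in the frame of fixture between -0.03 and 0.075 m and y of packer_b_tab in the frame of fixture between -0.02 and 0.018 m and z of packer_b_tab in the frame of fixture below 0.057 m and angle between packer_b_tab's own z axis and vertical below 0.12 rad) and contact force between packer_b and wedge above 1.5 N)) and z of wedge_tab in the frame of fixture below 0.059 m and x of wedge_tab in the frame of fixture below -0.005 m and x of wedge_nose in the frame of fixture above -0.005 m and angle between the x axis of wedge and the x axis of fixture, either way round below 0.12 rad and angle between wedge's own z axis and vertical below 0.12 rad and angle between the y axis of work and the x axis of fixture, either way round below 0.1 rad and angle between work's own z axis and vertical below 0.08 rad and x of work in the frame of fixture between -0.015 and 0.015 m and z of work in the frame of fixture below 0.014 m and linear speed of wedge below 0.01 m/s); the arm keeps its last pose, push and grip.
It fails at once if the tin beside the work is moved by more than 30 mm (distance of paste_tin from where it was at the start of the episode above 0.03 m).
It fails at once if the V-block beside the work is moved by more than 30 mm (distance of v_block from where it was at the start of the episode above 0.03 m).
It fails at once if the spanner beside the work is moved by more than 30 mm (distance of spanner from where it was at the start of the episode above 0.03 m).
It fails at once if the bolt beside the work is moved by more than 30 mm (distance of bolt from where it was at the start of the episode above 0.03 m).
It also fails if it takes over 72 s, if anything falls off the work surface, if the arm or the gripper's body presses on something with over 40 N, if the wrist force passes 120 N, or if a joint passes its speed limit or range.

## Working session

There is one attempt and no reset: what is moved stays moved. The work goes in short steps, Python scripts to look and compute and a tool call to move; the robot and the scene stay as the last step left them, time stands still between calls to the robot, and variables do not carry over. Pictures are saved under pics/ and viewed, at most 10 in all, crops included, and the job is handed in when it is done.

Besides the shell and the picture viewer there is one more tool, called after "Emit:" in YAML: its name, and indented under it one key for each argument. drive_tool: Moves the arm, as the interface text tells. Its arguments: {"type":"object","properties":{"increments":{"type":"array","items":{"type":"array","items":{"type":"array","items":{"type":"number"}}}},"force":{"type":"number"}},"required":["increments"]}

```bash
mkdir -p pics; ls
python3 - <<'E'
from rig import env, grab_frame
import cv2
for n in("side","top"):
    f=grab_frame(n); cv2.imwrite(f"pics/{n}0.png",f["frame"]); print(n,f["intrinsics"],f["k1"],f["rvec"],f["tvec"])
print(env.tips_ahead, env.read_state())
E
```

```text
pics
side [[446.98085903   0.         322.06763871]
 [  0.         446.98085903 195.9277413 ]
 [  0.           0.           1.        ]] -0.1076290544144558 [ 2.22995187 -0.38601378  0.20528848] [-0.53290885  0.17332563  0.98391349]
top [[450.43961186   0.         321.96762592]
 [  0.         450.43961186 199.50089306]
 [  0.           0.           1.        ]] -0.13046090214412956 [ 2.15894386 -2.13332505  0.17637611] [-0.01018607  0.57856529  1.26694438]
0.017 {'time': 0.1, 'joints': array([71.57935848, 40.50800608, -1.583092  , 85.07873422,  1.25951557,
       54.4803864 , -4.32390328]), 'joint_velocities': array([-0.00649083, -0.10075584, -0.02838778, -0.03537496, -0.0081383 ,
       -0.12920905,  0.02499581]), 'joint_efforts': array([ 1.57440572e-03, -8.84293914e+01,  1.23665202e+00, -2.36450118e+01,
        1.71419524e-02,  5.07603167e-03,  2.15043480e-05]), 'eef_pos': array([ 0.15875582, -0.55245599,  0.24790994]), 'tcp_rot': array([-1.79950133e+02,  8.20292588e-06,  1.60332418e+01]), 'contact_force': array([-0.43375397,  0.14289035,  0.16680211]), 'wrist_torque': array([-0.01150061,  0.01716524, -0.00898156]), 'gripper_force': 0.0, 'width': 0.08571646125427156}
```

View pics/top0.png

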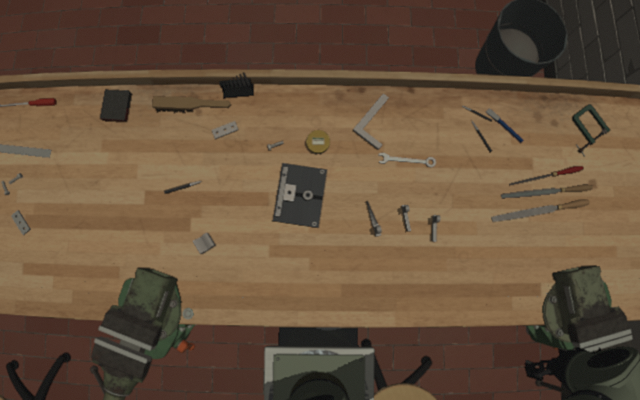

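View pics/side0.png

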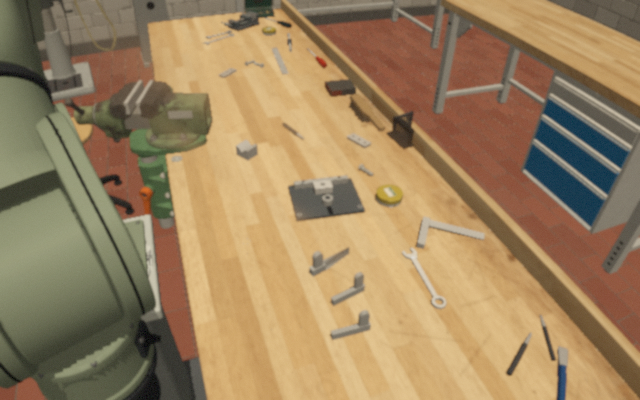

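The top view shows the fixture at about (300,195), the post at (308,195), the workpiece at (289,192), and three bars at (373,217), (405,217) and (435,226). The side view shows the same bars at (328,262), (350,290) and (352,325). The wedge is probably the one nearest the fixture.

```bash
cat > h.py <<'E'
import numpy as np, cv2
from rig import env, grab_frame
class Cam:
    def __init__(s,n):
        f=grab_frame(n); s.im=f["frame"]; s.K=np.array(f["intrinsics"]); s.d=np.array([f["k1"],0,0,0,0.]); s.r=np.array(f["rvec"],float); s.t=np.array(f["tvec"],float)
        s.R=cv2.Rodrigues(s.r)[0]; s.c=-s.R.T@s.t
    def pix(s,P): return cv2.projectPoints(np.array(P,float).reshape(-1,1,3),s.r,s.t,s.K,s.d)[0].reshape(-1,2)
    def ray(s,uv):
        q=cv2.undistortPoints(np.array(uv,float).reshape(-1,1,2),s.K,s.d).reshape(-1,2)
        return np.c_[q,np.ones(len(q))]@s.R
    def onz(s,uv,z):
        v=s.ray(uv); return s.c+v*((z-s.c[2])/v[:,2])[:,None]
def tri(a,ua,b,ub):
    A=a.ray([ua])[0];B=b.ray([ub])[0]; A/=np.linalg.norm(A);B/=np.linalg.norm(B)
    k=np.linalg.lstsq(np.c_[A,-B],b.c-a.c,rcond=None)[0]; p=a.c+k[0]*A;q=b.c+k[1]*B
    return (p+q)/2,np.linalg.norm(p-q)
def up(im,x0,y0,x1,y1,k,step=10):
    o=cv2.resize(im[y0:y1,x0:x1],None,fx=k,fy=k,interpolation=cv2.INTER_CUBIC)
    for x in range(-(-x0//step)*step,x1,step):
        cv2.line(o,((x-x0)*k,0),((x-x0)*k,5),(0,0,255),1); cv2.putText(o,str(x),((x-x0)*k,14),0,.33,(0,0,255),1)
    for y in range(-(-y0//step)*step,y1,step):
        cv2.line(o,(0,(y-y0)*k),(5,(y-y0)*k),(0,0,255),1); cv2.putText(o,str(y),(7,(y-y0)*k+4),0,.33,(0,0,255),1)
    return o
E
python3 - <<'E'
from h import *
T=Cam("top");S=Cam("side")
cv2.imwrite("pics/a.png",up(T.im,264,155,332,235,7))
cv2.imwrite("pics/b.png",up(S.im,284,165,404,345,3))
a=up(T.im,358,192,448,244,8); b=up(S.im,300,240,375,345,6)
cv2.imwrite("pics/c.png",a); 
x=up(S.im,300,240,378,345,5); y=up(S.im,284,168,370,224,4)
o=np.zeros((525,390+344+5,3),np.uint8); o[:x.shape[0],:x.shape[1]]=x; o[:y.shape[0],395:395+y.shape[1]]=y
cv2.imwrite("pics/d.png",o)
print(T.c,S.c)
print("fixture plane",T.onz([(308,195),(289,192)],.028),T.onz([(373,217),(405,217),(435,226)],.02))
E
```

```text
[0.37777227 0.00901779 1.34059554] [ 0.26484574 -0.791931    0.76473615]
fixture plane [[0.59413723 0.03795659 0.028     ]
 [0.60240668 0.09427251 0.028     ]] [[ 0.53200646 -0.15506861  0.02      ]
 [ 0.5330418  -0.25062572  0.02      ]
 [ 0.50700705 -0.34060821  0.02      ]]
```

View pics/a.png

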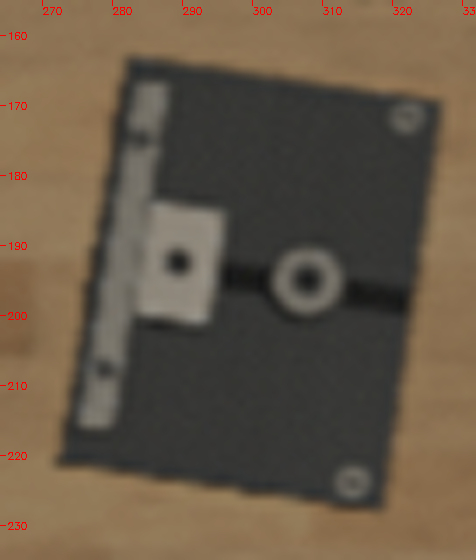

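View pics/c.png

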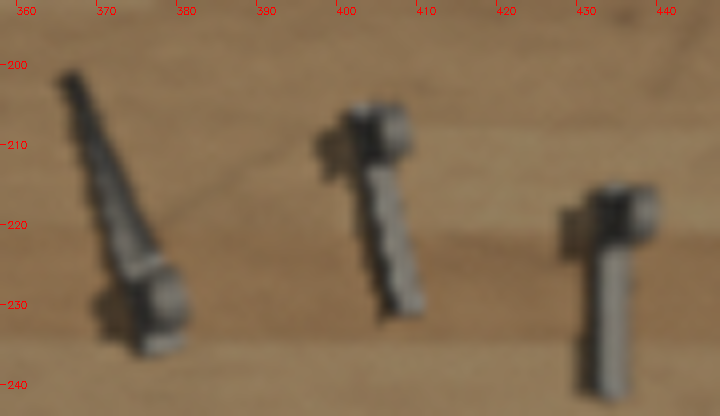

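View pics/d.png

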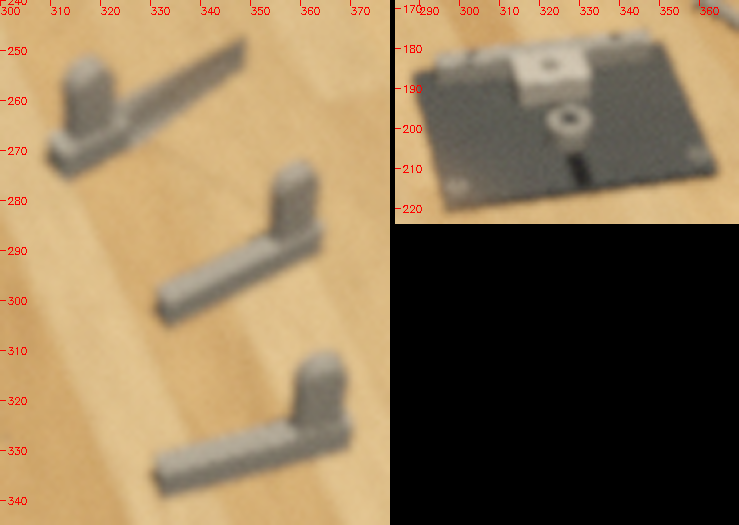

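Readings from the crops:
- **Plate corners in top:** (281.5,163.5), (324.7,169.3), (317,227.5) and (271.7,221.5).
- **Post and workpiece in top:** post top at (306.5,195), workpiece -y edge from (294.7,185) to (292.5,201).
- **Tab tops in top:** wedge (378.9,228.9), packers (407.7,208.4) and (438.8,218.6).

Run:
```python
from h import *
np.set_printoptions(precision=4,suppress=True)
T=Cam("top");S=Cam("side")
c=T.onz([(281.5,163.5),(324.7,169.3),(317,227.5),(271.7,221.5)],.01)
m=c.mean(0); ax=(c[0]-c[3]+c[1]-c[2])[:2]; ay=(c[0]-c[1]+c[3]-c[2])[:2]
print("sizes",[np.linalg.norm(c[i]-c[(i+1)%4]) for i in range(4)])
yaw=np.arctan2(ax[1],ax[0]); yaw2=np.arctan2(-ay[0],ay[1]); print("fix",m,np.degrees([yaw,yaw2]))
cs=S.onz([(289+0,186.5),(348.5,178.5),(365.5,210.5),(296.3,220.5)],.01);print("side corners",cs, cs.mean(0))
yw=(yaw*180+yaw2*140)/320; R=np.array([[np.cos(yw),-np.sin(yw)],[np.sin(yw),np.cos(yw)]])
F=lambda P:(P[:,:2]-m[:2])@R
print("post",F(T.onz([(306.5,195)],.028)),tri(T,(306.5,195),S,(325.5,197.5)))
print("work edge",F(T.onz([(294.7,185),(292.5,201)],.03)),"hole",F(T.onz([(288,192.3)],.03)))
print("fence inner",F(T.onz([(286.7,168),(280,215.5)],.028)))
for n,t,s,e in(("w",(378.9,228.9),(317.6,252),((377.6,235.1),(366.5,201))),("p",(407.7,208.4),(359,272.5),((408.9,230.5),(405.2,213.2))),("q",(438.8,218.6),(364.6,311),((434.6,241.4),(434.6,222.6)))):
    p=T.onz([t],.06)[0]; b=T.onz(e,.02); d=b[1]-b[0]
    print(n,p,tri(T,t,S,s),"bar",b.ravel(),np.degrees(np.arctan2(d[1],d[0])),np.linalg.norm(d))
# gradient along bars via contour
```

```text
sizes [np.float64(0.13206580848240518), np.float64(0.1778327815754586), np.float64(0.135682275321869), np.float64(0.17850564066241306)]
fix [0.5963 0.0661 0.01  ] [-7.3704 -6.9539]
side corners [[ 0.5223  0.1408  0.01  ]
 [ 0.6909  0.1217  0.01  ]
 [ 0.6795 -0.0192  0.01  ]
 [ 0.4996  0.0026  0.01  ]] [0.5981 0.0615 0.01  ]
post [[ 0.0008 -0.0238]] (array([0.593 , 0.0426, 0.0286]), np.float64(0.0019040147043472165))
work edge [[ 0.0253  0.0149]
 [-0.0229  0.0144]] hole [[0.0009 0.0313]]
fence inner [[ 0.0734  0.0463]
 [-0.0703  0.0446]]
w [ 0.4933 -0.1669  0.06  ] (array([ 0.494 , -0.1664,  0.0656]), np.float64(0.0024969104135102674)) bar [ 0.4785 -0.1684  0.02    0.5796 -0.1359  0.02  ] 17.81575466752689 0.10620463233197007
p [ 0.5534 -0.251   0.06  ] (array([ 0.554 , -0.2501,  0.0669]), np.float64(0.003052884744604219)) bar [ 0.493  -0.2617  0.02    0.5444 -0.2514  0.02  ] 11.318283258918253 0.052478006669738717
q [ 0.5247 -0.3418  0.06  ] (array([ 0.5258, -0.3408,  0.0654]), np.float64(0.0035539583376416593)) bar [ 0.4612 -0.3384  0.02    0.5172 -0.3396  0.02  ] -1.3012180168948713 0.05596748486058029
```

Emit:
drive_tool:
  increments:
    - [[0.05,0.03,0.023,-0.005,0,0,-0.006],[0.05,0.03,0.023,-0.005,0,0,-0.006],[0.05,0.03,0.023,-0.005,0,0,-0.006],[0.05,0.03,0.023,-0.005,0,0,-0.006],[0.05,0.03,0.023,-0.005,0,0,-0.006],[0.05,0.03,0.023,-0.005,0,0,-0.006],[0.05,0.03,0.023,-0.005,0,0,-0.006],[0.05,0.03,0.023,-0.005,0,0,-0.006]]
  force: 40

```text
time: 0.97
eef_pos: [0.4, -0.3673, 0.2081]
tcp_rot: [180.0, -0.0, 13.3]
contact_force: [0.4, -0.7, -0.2]
width: 0.0501
gripper_force: 0.0
```

Emit:
drive_tool:
  increments:
    - [[0.05,0.03,0.023,-0.005,0,0,-0.006],[0.05,0.03,0.023,-0.005,0,0,-0.006],[0.05,0.03,0.023,-0.005,0,0,-0.006],[0.05,0.03,0.023,-0.005,0,0,-0.006],[0.05,0.03,0.023,-0.005,0,0,-0.006],[0.05,0.004,0.003,-0.015,0,0,-0.006],[0.05,0,0,0,0,0,-0.006],[0.05,0,0,0,0,0,-0.006]]

```text
time: 1.63
eef_pos: [0.5524, -0.2506, 0.1679]
tcp_rot: [-180.0, 0.1, 10.5]
contact_force: [-0.1, -1.0, 0.7]
width: 0.0503
gripper_force: 0.0
```

Emit:
drive_tool:
  increments:
    - [[0.05,0.001,0,-0.025,0,0,0],[0.05,0,0,-0.025,0,0,0],[0.05,0,0,-0.025,0,0,0],[0.05,0,0,-0.025,0,0,0],[0.05,0,0,-0.015,0,0,0],[0.05,0,0,-0.008,0,0,0],[0.05,0,0,0,0,0,0],[0.0,0,0,0,0,0,0]]

```text
time: 2.3
eef_pos: [0.5538, -0.2514, 0.0463]
tcp_rot: [180.0, -0.0, 10.5]
contact_force: [-0.1, -0.4, 0.6]
width: 0.0394
gripper_force: 0.0
```

Emit:
drive_tool:
  increments:
    - [[0,0,0,0,0,0,0],[0,0,0,0,0,0,0],[0,0,0,0,0,0,0],[0,0,0,0,0,0,0],[0,0,0,0,0,0,0],[0,0,0,0,0,0,0],[0,0,0,0.02,0,0,0],[0,0,0,0.03,0,0,0]]

```text
time: 2.97
eef_pos: [0.5528, -0.2501, 0.0944]
tcp_rot: [-179.9, 0.2, 10.5]
contact_force: [-0.2, -1.0, -1.3]
width: 0.0094
gripper_force: 39.7
```

Emit:
drive_tool:
  increments:
    - [[0,0.005,0,0.03,0,0,0],[0,0.01,0.03,0.01,0,0,-0.04],[0,0.01,0.03,0,0,0,-0.04],[0,0.01,0.03,0,0,0,-0.04],[0,0.01,0.03,0,0,0,-0.04],[0,0.01,0.03,0,0,0,-0.04],[0,0.01,0.03,0,0,0,-0.04],[0,0.009,0.03,0,0,0,-0.04]]

```text
time: 3.63
eef_pos: [0.6282, -0.0389, 0.1358]
tcp_rot: [-180.0, -0.0, -5.6]
contact_force: [0.9, -0.4, -0.3]
width: 0.0095
gripper_force: 39.8
```

Emit:
drive_tool:
  increments:
    - [[0,0,0.03,0,0,0,-0.028],[0,0,0.03,0,0,0,0],[0,0,0.03,0,0,0,0],[0,0,0.0165,0,0,0,0],[0,0,0,-0.02,0,0,0],[0,0,0,-0.02,0,0,0],[0,0,0,0,0,0,0],[0,0,0,0,0,0,0]]

```text
time: 4.3
eef_pos: [0.6276, 0.0657, 0.0955]
tcp_rot: [180.0, 0.0, -7.1]
contact_force: [0.2, -0.6, -0.1]
width: 0.0093
gripper_force: 39.7
```

Run:
```python
from h import *
T=Cam("top");S=Cam("side")
x=up(S.im,280,150,380,235,4); y=up(T.im,262,155,332,235,5)
o=np.zeros((400,760,3),np.uint8); o[:x.shape[0],:x.shape[1]]=x; o[:y.shape[0],405:405+y.shape[1]]=y
cv2.imwrite("pics/e.png",o)
s=env.read_state(); print(s['eef_pos'],s['tcp_rot'],s['contact_force'])
```

```text
[0.62832423 0.06560164 0.09662081] [-1.79979537e+02 -8.32042816e-02 -7.13827324e+00] [ 0.93020006 -0.19652705 -0.54564827]
```

View pics/e.png

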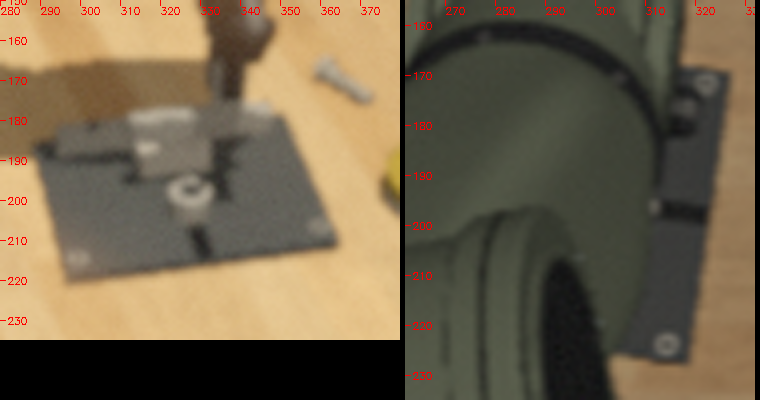

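The side picture shows the post at (325,197) and the work at (320,187), partly shadowed. The packer isn't obvious near (330,178), so I'll project where it should be and compare.

Run:
```python
from h import *
S=Cam("side")
p=np.array([.628,.0656]);z0=.0526
y=np.radians(-7.1);u=np.array([np.cos(y),np.sin(y)]);v=np.array([-u[1],u[0]])
P=[np.r_[p+a*u+b*v,h] for a,b,h in((-.065,-.005,z0),(.015,-.005,z0),(-.065,-.005,z0+.02),(.015,-.005,z0+.02),(-.01,-.005,z0+.06),(.01,-.005,z0+.06))]
print(S.pix(P).round(1))
cv2.imwrite("pics/f.png",up(S.im,290,130,370,205,8))
```

```text
[[311.6 186.6]
 [341.5 182.8]
 [311.6 180.5]
 [341.8 176.7]
 [333.  165.2]
 [340.6 164.2]]
```

View pics/f.png

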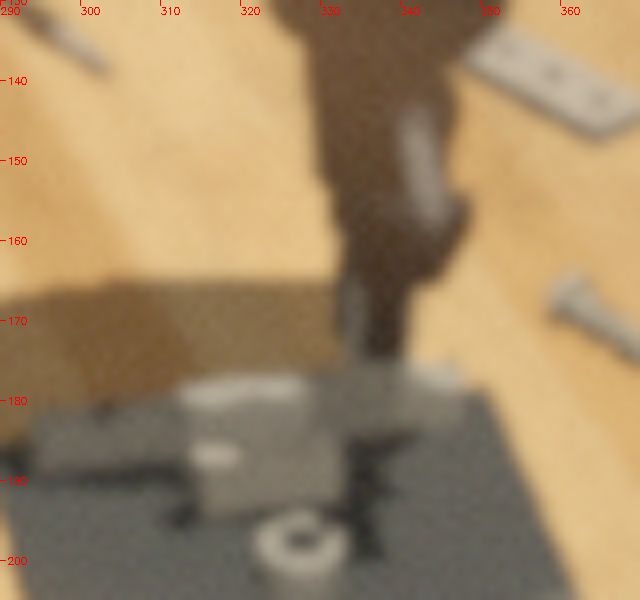

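The packer hangs as predicted, with its tail at about (311.5,179) and the bar running to (341,178). I'll lower it now.

Emit:
drive_tool:
  increments:
    - [[0,0,0,-0.01,0,0,0],[0,0,0,-0.01,0,0,0],[0,0,0,-0.005,0,0,0],[0,0,0,-0.004,0,0,0],[0,0,0,-0.003,0,0,0],[0,0,0,-0.003,0,0,0],[0,0,0,-0.003,0,0,0],[0,0,0,0,0,0,0]]

```text
time: 5.12
eef_pos: [0.6276, 0.0658, 0.0567]
tcp_rot: [180.0, 0.0, -7.1]
contact_force: [-1.1, 0.5, -1.5]
width: 0.0094
gripper_force: 39.8
```

Emit:
drive_tool:
  increments:
    - [[0,0,0,-0.001,0,0,0],[0,0,0,-0.001,0,0,0],[0,0,0,0,0,0,0],[0,0,0.001,0,0,0,0],[0,0,0.001,0,0,0,0],[0,0,0.001,0,0,0,0],[0,0,0,0,0,0,0],[0,0,0,0,0,0,0]]

```text
time: 5.78
eef_pos: [0.6285, 0.0681, 0.0564]
tcp_rot: [180.0, -0.1, -7.1]
contact_force: [-1.5, -3.8, 11.7]
width: 0.0091
gripper_force: 41.8
```

Emit:
drive_tool:
  increments:
    - [[0,0,0,0.001,0,0,0],[0,0,0.001,0,0,0,0],[0,0,0.001,0,0,0,0],[0,0,0.001,0,0,0,0],[0,0,0.001,0,0,0,0],[0,0,0,0,0,0,0],[0,0,0,0,0,0,0],[0,0,0,0,0,0,0]]

```text
time: 6.45
eef_pos: [0.6279, 0.0709, 0.0565]
tcp_rot: [179.8, -0.0, -7.2]
contact_force: [-0.9, -11.4, 4.5]
width: 0.0092
gripper_force: 41.0
```

Emit:
drive_tool:
  increments:
    - [[0,0,-0.003,0.001,0,0,0],[0,0,-0.003,0,0,0,0],[0,-0.001,-0.002,0,0,0,0],[0,0,-0.001,0,0,0,0],[0,0,-0.001,0,0,0,0],[0,0,-0.001,0,0,0,0],[0,0,0,0,0,0,0],[0,0,0,0,0,0,0]]

```text
time: 7.12
eef_pos: [0.6268, 0.0619, 0.0572]
tcp_rot: [-180.0, -0.0, -7.1]
contact_force: [0.2, -0.0, -1.0]
width: 0.0088
gripper_force: 39.8
```

Emit:
drive_tool:
  increments:
    - [[0,0,-0.001,0,0,0,0],[0,0,-0.001,0,0,0,0],[0,0,0,0,0,0,0],[0,0,0,0,0,0,0],[0,0,0,0,0,0,0],[0,0,0,0,0,0,0],[0,0,0,0,0,0,0],[0,0,0,0,0,0,0]]

```text
time: 7.78
eef_pos: [0.6268, 0.0599, 0.0573]
tcp_rot: [-180.0, -0.0, -7.1]
contact_force: [0.3, 0.1, -0.8]
width: 0.0092
gripper_force: 39.8
```

Emit:
drive_tool:
  increments:
    - [[0,0,-0.001,0,0,0,0],[0,0,-0.001,0,0,0,0],[0,0,-0.001,0,0,0,0],[0,0,0,0,0,0,0],[0,0,0,0,0,0,0],[0,0,0,0,0,0,0],[0,0,0,0,0,0,0],[0,0,0,0,0,0,0]]

```text
time: 8.45
eef_pos: [0.6268, 0.0569, 0.0573]
tcp_rot: [-180.0, 0.0, -7.1]
contact_force: [0.0, 0.6, -1.1]
width: 0.0094
gripper_force: 39.8
```

Emit:
drive_tool:
  increments:
    - [[0,0,-0.001,0,0,0,0],[0,0,-0.001,0,0,0,0],[0,0,0,0,0,0,0],[0,0,0,0,0,0,0],[0,0,0,0,0,0,0],[0,0,0,0,0,0,0],[0,0,0,0,0,0,0],[0,0,0,0,0,0,0]]

```text
time: 9.12
eef_pos: [0.6268, 0.0549, 0.0573]
tcp_rot: [-180.0, -0.0, -7.1]
contact_force: [0.2, 0.5, -0.8]
width: 0.0092
gripper_force: 39.8
```

Emit:
drive_tool:
  increments:
    - [[0,0,-0.001,0,0,0,0],[0,0,-0.001,0,0,0,0],[0,0,-0.001,0,0,0,0],[0,0,0,0,0,0,0],[0,0,0,0,0,0,0],[0,0,0,0,0,0,0],[0,0,0,0,0,0,0],[0,0,0,0,0,0,0]]

```text
time: 9.78
eef_pos: [0.6268, 0.0539, 0.0573]
tcp_rot: [-179.8, 0.0, -7.1]
contact_force: [0.2, 10.8, -1.8]
width: 0.0094
gripper_force: 41.6
```

Emit:
drive_tool:
  increments:
    - [[0,0,-0.001,0,0,0,0],[0,0,-0.001,0,0,0,0],[0,0,0,0,0,0,0],[0,0,0,0,0,0,0],[0,0,0,0,0,0,0],[0,0,0,0,0,0,0],[0,0,0,0,0,0,0],[0,0,0,0,0,0,0]]

```text
time: 10.45
eef_pos: [0.6268, 0.0533, 0.0573]
tcp_rot: [-179.7, 0.0, -7.0]
contact_force: [0.1, 17.4, -1.8]
width: 0.0089
gripper_force: 45.0
```

Emit:
drive_tool:
  increments:
    - [[0,0.001,0.005,0,0,0,0],[0,0.003,0.005,0,0,0,0],[0,0.003,0.005,0,0,0,0],[0,0.003,0.002,0,0,0,0],[0,0,0.001,0,0,0,0],[0,0,0.001,0,0,0,0],[0,0,0,0,0,0,0],[0,0,0,0,0,0,0]]

```text
time: 11.12
eef_pos: [0.6367, 0.0686, 0.0573]
tcp_rot: [180.0, 0.0, -7.1]
contact_force: [-0.3, 0.5, -1.0]
width: 0.0091
gripper_force: 39.8
```

Emit:
drive_tool:
  increments:
    - [[0,0,0.001,0,0,0,0],[0,0,0.001,0,0,0,0],[0,0,0,0,0,0,0],[0,0,0,0,0,0,0],[0,0,0,0,0,0,0],[0,0,0,0,0,0,0],[0,0,0,0,0,0,0],[0,0,0,0,0,0,0]]

```text
time: 11.78
eef_pos: [0.6367, 0.0697, 0.0573]
tcp_rot: [179.9, -0.0, -7.2]
contact_force: [-1.6, -4.8, 0.3]
width: 0.0097
gripper_force: 40.0
```

Emit:
drive_tool:
  increments:
    - [[0,0,0.001,-0.001,0,0,0],[0,0,0.001,0,0,0,0],[0,0,0,0,0,0,0],[0,0,0,0,0,0,0],[0,0,-0.002,0,0,0,0],[0,0,0,0,0,0,0],[0.035,0,0,0,0,0,0],[0.035,0,0,0,0,0,0]]

```text
time: 12.45
eef_pos: [0.6368, 0.0713, 0.0563]
tcp_rot: [-180.0, -0.0, -7.1]
contact_force: [-0.1, 0.5, -0.1]
width: 0.0323
gripper_force: 0.0
```

Emit:
drive_tool:
  increments:
    - [[0.035,0,0,0,0,0,0],[0.035,0,0,0,0,0,0],[0.035,0,0,0.02,0,0,0],[0.035,0,0,0.03,0,0,0],[0.035,0,0,0.04,0,0,0],[0.05,0,-0.03,0.03,0,0,0],[0.05,-0.01,-0.04,0,0,0,0],[0.05,-0.01,-0.04,0,0,0,0]]

```text
time: 13.12
eef_pos: [0.6171, -0.0391, 0.1774]
tcp_rot: [-180.0, -0.2, -7.0]
contact_force: [1.0, -1.2, -1.9]
width: 0.05
gripper_force: 0.0
```

Emit:
drive_tool:
  increments:
    - [[0.05,-0.0115,-0.038,0,0,0,0.01],[0.05,-0.0115,-0.038,0,0,0,0.01],[0.05,-0.0115,-0.038,0,0,0,0.01],[0.05,-0.0115,-0.038,0,0,0,0.01],[0.05,-0.0115,-0.038,0,0,0,0.01],[0.05,-0.0115,-0.038,0,0,0,0.01],[0.05,-0.0115,-0.038,0,0,0,0.01],[0.05,-0.0115,-0.036,0,0,0,0.01]]

```text
time: 13.78
eef_pos: [0.5239, -0.3426, 0.1759]
tcp_rot: [180.0, -0.0, -2.5]
contact_force: [1.1, -0.4, -0.3]
width: 0.0497
gripper_force: 0.0
```

Emit:
drive_tool:
  increments:
    - [[0.05,0,0,-0.01,0,0,0],[0.05,0,0,-0.02,0,0,0],[0.05,0,0,-0.02,0,0,0],[0.05,0,0,-0.02,0,0,0],[0.05,0,0,0,0,0,0],[0.05,0,0,0,0,0,0],[0.05,0,0,0,0,0,0],[0.05,0,0,0,0,0,0]]

```text
time: 14.45
eef_pos: [0.5253, -0.3408, 0.1071]
tcp_rot: [180.0, -0.1, -2.5]
contact_force: [-0.4, 0.3, 0.2]
width: 0.0498
gripper_force: 0.0
```

Run:
```python
from h import *
T=Cam("top");S=Cam("side")
x=up(S.im,280,150,380,235,4); y=up(T.im,262,155,332,235,5)
o=np.zeros((400,760,3),np.uint8); o[:x.shape[0],:x.shape[1]]=x; o[:y.shape[0],405:405+y.shape[1]]=y
cv2.imwrite("pics/g.png",o)
```

```text
(no output)
```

View pics/g.png

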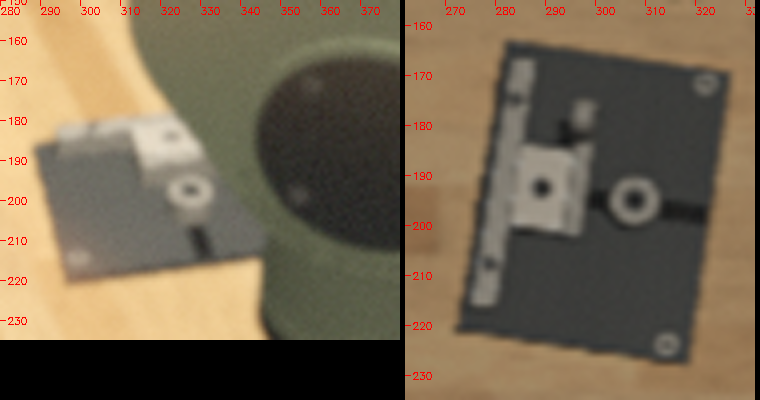

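The top view shows packer 1 flush along the workpiece with its tab at (295.5,177.5). About 6 px (around 17 mm) is left to the post, so a second packer fits.

Emit:
drive_tool:
  increments:
    - [[0.05,0,-0.001,-0.02,0,0,0],[0.05,0,0,-0.02,0,0,0],[0.05,0,0,-0.015,0,0,0],[0.05,0,0,-0.008,0,0,0],[0.05,0,0,0,0,0,0],[0,0,0,0,0,0,0],[0,0,0,0,0,0,0],[0,0,0,0,0,0,0]]

```text
time: 15.22
eef_pos: [0.5252, -0.3418, 0.0438]
tcp_rot: [180.0, -0.1, -2.5]
contact_force: [0.2, -0.8, -0.0]
width: 0.0141
gripper_force: 0.0
```

Emit:
drive_tool:
  increments:
    - [[0,0,0,0,0,0,0],[0,0,0,0,0,0,0],[0,0,0,0,0,0,0],[0,0,0,0,0,0,0],[0,0,0,0.02,0,0,0],[0,0,0,0.03,0,0,0],[0,0,0,0.03,0,0,0],[0,0,0,0,0,0,0]]

```text
time: 15.88
eef_pos: [0.5264, -0.3429, 0.1283]
tcp_rot: [179.8, -0.4, -2.5]
contact_force: [1.0, -1.0, 0.4]
width: 0.0091
gripper_force: 41.3
```

Emit:
drive_tool:
  increments:
    - [[0,0.006,0.033,0,0,0,-0.01],[0,0.006,0.033,0,0,0,-0.01],[0,0.006,0.033,0,0,0,-0.01],[0,0.006,0.033,0,0,0,-0.01],[0,0.006,0.033,0,0,0,-0.01],[0,0.006,0.033,0,0,0,-0.01],[0,0.006,0.033,0,0,0,-0.01],[0,0.006,0.033,0,0,0,-0.01]]

```text
time: 16.55
eef_pos: [0.573, -0.0759, 0.123]
tcp_rot: [-180.0, -0.0, -7.1]
contact_force: [0.8, -0.7, -1.6]
width: 0.0087
gripper_force: 41.0
```

Emit:
drive_tool:
  increments:
    - [[0,0.006,0.033,0,0,0,0],[0,0.006,0.033,0,0,0,0],[0,0.006,0.033,0,0,0,0],[0,0.006,0.033,0,0,0,0],[0,0.003,0.009,-0.01,0,0,0],[0,0,0,-0.02,0,0,0],[0,0,0,0,0,0,0],[0,0,0,0,0,0,0]]

```text
time: 17.22
eef_pos: [0.5994, 0.0629, 0.0925]
tcp_rot: [180.0, 0.1, -7.1]
contact_force: [0.6, -0.2, -0.1]
width: 0.0091
gripper_force: 41.1
```

Emit:
drive_tool:
  increments:
    - [[0,0,0,-0.01,0,0,0],[0,0,0,-0.007,0,0,0],[0,0,0,-0.005,0,0,0],[0,0,0,-0.004,0,0,0],[0,0,0,-0.004,0,0,0],[0,0,0,-0.004,0,0,0],[0,0,0,-0.003,0,0,0],[0,0,0,0,0,0,0]]

```text
time: 17.88
eef_pos: [0.5996, 0.0634, 0.0552]
tcp_rot: [-180.0, 0.0, -7.1]
contact_force: [-0.0, -0.7, -0.8]
width: 0.009
gripper_force: 41.2
```

Clean entry. I'll settle it and press it against the first packer.

Emit:
drive_tool:
  increments:
    - [[0,0,0,-0.001,0,0,0],[0,0,0,0,0,0,0],[0,0,0.001,0,0,0,0],[0,0,0.001,0,0,0,0],[0,0,0.001,0,0,0,0],[0,0,0.001,0,0,0,0],[0,0,0,0,0,0,0],[0,0,0,0,0,0,0]]

```text
time: 18.55
eef_pos: [0.5997, 0.0646, 0.055]
tcp_rot: [179.8, -0.0, -7.2]
contact_force: [-2.7, -14.9, 2.8]
width: 0.0093
gripper_force: 41.9
```

Emit:
drive_tool:
  increments:
    - [[0,0,0,-0.0005,0,0,0],[0,0,-0.001,0,0,0,0],[0,0,-0.0005,0,0,0,0],[0.035,0,0,0,0,0,0],[0.035,0,0,0,0,0,0],[0.035,0,0,0,0,0,0],[0.035,0,0,0.02,0,0,0],[0.035,0,0,0.03,0,0,0]]

```text
time: 19.22
eef_pos: [0.5986, 0.0661, 0.1029]
tcp_rot: [180.0, 0.2, -7.1]
contact_force: [1.4, 0.7, -0.1]
width: 0.0349
gripper_force: 0.0
```

Emit:
drive_tool:
  increments:
    - [[0.05,-0.005,-0.01,0.03,0,0,0.03],[0.05,-0.013,-0.033,0.01,0,0,0.08],[0.05,-0.013,-0.033,0,0,0,0.08],[0.05,-0.013,-0.033,0,0,0,0.08],[0.05,-0.013,-0.033,0,0,0,0.08],[0.05,-0.013,-0.033,0,0,0,0.08],[0.05,-0.013,-0.03,0,0,0,0],[0.05,-0.013,-0.025,0,0,0,0]]

```text
time: 19.88
eef_pos: [0.503, -0.1662, 0.1445]
tcp_rot: [180.0, -0.0, 17.5]
contact_force: [-0.0, -1.4, 0.6]
width: 0.05
gripper_force: 0.0
```

Emit:
drive_tool:
  increments:
    - [[0.05,-0.01,-0.001,-0.02,0,0,-0.035],[0.05,0,0,-0.03,0,0,0],[0.05,0,0,-0.03,0,0,0],[0.05,0,0,-0.012,0,0,0],[0.05,0,0,-0.008,0,0,0],[0.05,0,0,0,0,0,0],[0,0,0,0,0,0,0],[0,0,0,0,0,0,0]]

```text
time: 20.55
eef_pos: [0.4943, -0.1652, 0.0453]
tcp_rot: [180.0, -0.1, 15.5]
contact_force: [0.1, 0.1, 0.1]
width: 0.0267
gripper_force: 0.0
```

Emit:
drive_tool:
  increments:
    - [[0,0,0,0,0,0,0],[0,0,0,0,0,0,0],[0,0,0,0,0,0,0],[0,0,0,0,0,0,0],[0,0,0,0,0,0,0],[0,0,0,0.02,0,0,0],[0,0,0,0.03,0,0,0],[0,0,0,0,0,0,0]]
  force: 60

```text
time: 21.22
eef_pos: [0.4952, -0.1656, 0.0986]
tcp_rot: [179.8, -0.3, 15.5]
contact_force: [0.1, -1.5, -0.7]
width: 0.0111
gripper_force: 59.2
```

Emit:
drive_tool:
  increments:
    - [[0,-0.002,0.02,0.02,0,0,-0.065],[0,-0.002,0.03,0,0,0,-0.065],[0,-0.002,0.03,0,0,0,-0.065],[0,-0.002,0.03,0,0,0,-0.065],[0,-0.002,0.03,0,0,0,-0.065],[0,-0.002,0.03,0,0,0,-0.07],[0,0,0.03,0,0,0,0],[0,0,0.02,0,0,0,0]]

```text
time: 21.88
eef_pos: [0.4815, 0.0581, 0.1145]
tcp_rot: [-179.9, -0.0, -7.0]
contact_force: [0.5, 1.2, -2.3]
width: 0.0107
gripper_force: 59.2
```

Emit:
drive_tool:
  increments:
    - [[0,0,0.01,0,0,0,0],[0,0,0,0,0,0,0],[0,0,0,-0.01,0,0,0],[0,0,0,-0.015,0,0,0],[0,0,0,0,0,0,0],[0,0,0,0,0,0,0],[0,0,0,0,0,0,0],[0,0,0,0,0,0,0]]

```text
time: 22.55
eef_pos: [0.4821, 0.0645, 0.0899]
tcp_rot: [-180.0, -0.1, -7.1]
contact_force: [-0.8, -0.4, -0.9]
width: 0.0106
gripper_force: 59.1
```

Emit:
drive_tool:
  increments:
    - [[0,0,0,-0.01,0,0,0],[0,0,0,-0.008,0,0,0],[0,0,0,-0.005,0,0,0],[0,0,0,-0.004,0,0,0],[0,0,0,-0.003,0,0,0],[0,0,0,-0.002,0,0,0],[0,0,0,0,0,0,0],[0,0,0,0,0,0,0]]

```text
time: 23.22
eef_pos: [0.4818, 0.0649, 0.0573]
tcp_rot: [-180.0, 0.0, -7.1]
contact_force: [0.6, -0.2, -2.2]
width: 0.0109
gripper_force: 59.2
```

Run:
```python
from h import *
T=Cam("top");S=Cam("side")
x=up(S.im,270,150,370,230,4); y=up(T.im,262,155,332,235,5)
o=np.zeros((400,760,3),np.uint8); o[:x.shape[0],:x.shape[1]]=x; o[:y.shape[0],405:405+y.shape[1]]=y
cv2.imwrite("pics/i.png",o)
```

```text
(no output)
```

View pics/i.png

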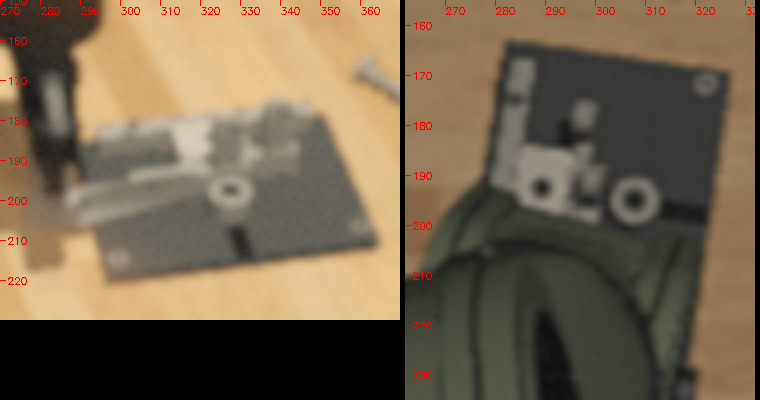

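Both packers stand in the gap, with tabs at (295.5,177) and (297,189) in top. In the side view the wedge's nose lines up between the packer and the post at about (320,195). I'll push it in now.

Emit:
drive_tool:
  increments:
    - [[0,0,0,-0.001,0,0,0],[0,0.005,-0.0006,-0.001,0,0,0],[0,0.005,-0.0006,0,0,0,0],[0,0.005,-0.0006,0,0,0,0],[0,0.005,-0.0007,0,0,0,0],[0,0.003,-0.0004,0,0,0,0],[0,0,0,0,0,0,0],[0,0,0,0,0,0,0]]

```text
time: 23.98
eef_pos: [0.5051, 0.062, 0.0552]
tcp_rot: [-180.0, -0.0, -7.1]
contact_force: [0.6, 0.2, -0.4]
width: 0.0105
gripper_force: 59.6
```

Emit:
drive_tool:
  increments:
    - [[0,0.003,0,-0.0005,0,0,0],[0,0.003,0,0,0,0,0],[0,0,0.0005,0,0,0,0],[0,0,0.0005,0,0,0,0],[0,0,0,0,0,0,0],[0,0,0,0,0,0,0],[0,0,0,0,0,0,0],[0,0,0,0,0,0,0]]

```text
time: 24.65
eef_pos: [0.51, 0.0624, 0.0552]
tcp_rot: [180.0, 0.1, -7.2]
contact_force: [-7.9, -4.6, 16.9]
width: 0.0109
gripper_force: 62.1
```

Emit:
drive_tool:
  increments:
    - [[0,0,0,0.001,0,0,0],[0,0.002,-0.0002,0,0,0,0],[0,0.002,-0.0003,0,0,0,0],[0,0,0,0,0,0,0],[0,0,0,0,0,0,0],[0,0,0,0,0,0,0],[0,0,0,0,0,0,0],[0,0,0,0,0,0,0]]

```text
time: 25.32
eef_pos: [0.5148, 0.0625, 0.0557]
tcp_rot: [-180.0, -0.0, -7.1]
contact_force: [0.7, -1.5, -1.7]
width: 0.0109
gripper_force: 59.3
```

Emit:
drive_tool:
  increments:
    - [[0,0.002,-0.0002,-0.0003,0,0,0],[0,0.002,-0.0003,0,0,0,0],[0,0.002,-0.0002,0,0,0,0],[0,0,0,0,0,0,0],[0,0,0,0,0,0,0],[0,0,0,0,0,0,0],[0,0,0,0,0,0,0],[0,0,0,0,0,0,0]]

```text
time: 25.98
eef_pos: [0.5209, 0.0618, 0.0555]
tcp_rot: [-180.0, -0.0, -7.1]
contact_force: [0.9, -2.3, -2.5]
width: 0.0111
gripper_force: 59.3
```

Emit:
drive_tool:
  increments:
    - [[0,0.001,-0.0001,0,0,0,0],[0,0.001,-0.0001,0,0,0,0],[0,0.001,-0.0001,0,0,0,0],[0,0.001,-0.0001,0,0,0,0],[0,0,0,0,0,0,0],[0,0,0,0,0,0,0],[0,0,0,0,0,0,0],[0,0,0,0,0,0,0]]

```text
time: 26.65
eef_pos: [0.5246, 0.0614, 0.0554]
tcp_rot: [-180.0, 0.0, -7.1]
contact_force: [-3.7, -2.6, -0.8]
width: 0.0106
gripper_force: 59.5
```

Resistance is starting, so I'll creep.

Emit:
drive_tool:
  increments:
    - [[0,0.001,-0.0001,0,0,0,0],[0,0.001,-0.0001,0,0,0,0],[0,0,0,0,0,0,0],[0,0,0,0,0,0,0],[0,0,0,0,0,0,0],[0,0,0,0,0,0,0],[0,0,0,0,0,0,0],[0,0,0,0,0,0,0]]

```text
time: 27.32
eef_pos: [0.525, 0.0613, 0.0554]
tcp_rot: [180.0, 0.2, -7.1]
contact_force: [-15.2, -2.9, 7.6]
width: 0.0111
gripper_force: 61.0
```

Emit:
drive_tool:
  increments:
    - [[0,0,0,0,0,0,0],[0,0,0,0,0,0,0],[0,0,0,0,0,0,0],[0,0,0,0,0,0,0],[0,0,0,0,0,0,0],[0,0,0,0,0,0,0],[0,0,0,0,0,0,0],[0,0,0,0,0,0,0]]

```text
time: 27.98
eef_pos: [0.525, 0.0613, 0.0554]
tcp_rot: [180.0, 0.2, -7.1]
contact_force: [-14.3, -3.1, 7.7]
width: 0.011
gripper_force: 61.0
```

Run:
```python
from h import *
T=Cam("top");S=Cam("side")
x=up(S.im,270,150,370,230,4); y=up(T.im,262,155,332,235,5)
o=np.zeros((400,760,3),np.uint8); o[:x.shape[0],:x.shape[1]]=x; o[:y.shape[0],405:405+y.shape[1]]=y
cv2.imwrite("pics/j.png",o)
```

```text
(no output)
```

View pics/j.png

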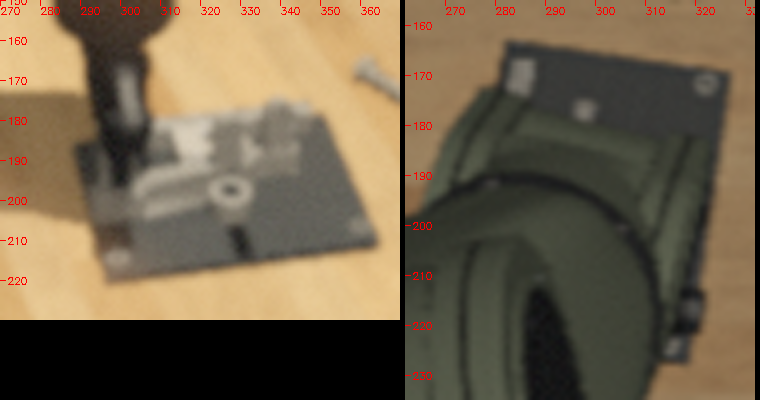

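The wedge sits between packer and post (post at (326,198) in the side view) with both packers upright. The push holds steady at 14 N, so I'm handing in.

```bash
python3 -c "
from rig import env
print(env.hand_in())"
```

```text
the job is handed in; nothing more can be done
None
```

I handed the job in with two packers in the gap and the wedge jammed between the second one and the post, still gripped and holding a steady 14 N push; no verdict came back at hand-in.

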